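Transfer the specimen pots to the holding rack in tray order

ROBOT

A 7-joint arm with a two-finger parallel gripper is mounted at the origin on the work surface. World frame = base frame: x ahead of the robot, y to its left, z up, the work surface at z = 0. Lengths are in m, angles in rad, forces in N, time in s.
With the tool pointing down it reaches from about 0.4 to 0.85 m from the base axis. Payload 4.5 kg.
Tool frame: the origin (TCP) lies at the centre of the arm's flange, where the gripper is bolted on; the fingertips stand nose_length ahead of it and the grasp point (between the pads) lies 147 mm ahead of it (nose_length is the distance from the TCP to the fingertips, in m); z points along the fingers, y is the line along which they close (so a half turn about z gives the same grasp; the last joint's range is limited). The gripper opens to 88 mm and grips with 3 to 60 N. Pads are 18 mm wide; open, the fingers measure 123 mm over their backs; the gripper's body (75 mm by 187 mm) begins 45 mm behind the grasp point.
Start: joints at [-1.152, 0.689, -0.195, 1.565, 0.157, 0.902, -0.215], TCP at [0.235, 0.579, 0.405] pointing down, gripper open.
Joint ranges: [-3.01, 3.01], [-0.46, 2.08], [-1.47, 1.51], [0.13, 2.56], [-1, 4.14], [0.04, 2.09], [-2.66, 2.66]. Speed limits (rad/s): [2.57, 2.57, 3.14, 3.14, 3.14, 3.14, 3.14].

INTERFACE

Orientations are given as a unit quaternion [x, y, z, w].
In Python, from plant import * gives the robot as it stands.
- The arm moves only by the tool play_rows, never from a script. Its argument "rows" is a list that holds one entry, the list of rows, each a list of 6 numbers: the shift along the tool's x, y, z normalised to -1 to 1, where 1 is 0.5 m, then the turn, a rotation vector about the tool's x, y, z normalised to -1 to 1, where 1 is 0.5 rad. A call has 1 to 20 rows; each row is the pose to reach, as a shift and turn from the pose commanded when the call began, along the tool's axes at that moment; what a row does not reach only later rows make up. A row lasts 1/12 s, in which the tool goes at most 41.7 mm and 7.16 degrees, less where a joint would pass 70% of its speed; a pose out of reach is approached as far as the arm can. A call with a number of a shift or a turn outside -1 to 1 is refused whole. A call with a gripper value outside its range is refused whole. "claw" is the closure, from 0 (fully open) to 1 (shut), set as the call begins (left out, the last holds). The fingers move at their own pace and stop on an object; "squeeze" is the grip in N (left out, the last holds). Time passes only in rows, so rows that repeat a pose let the fingers close. It gives the time, the measured TCP pose, the force, the opening and the grip force at its end, in the units of the state.
- get_state(): the state, without advancing time (a new reading comes with each control period).
- snapshot(name): name is "scene" or "top"; returns a dict with "pixels" (384x512x3 uint8, blue, green, red), "camera_matrix" (3x3 intrinsics, pixels), "dist_coeffs" ([k1, k2, p1, p2, k3] as OpenCV has them; the pictures are not rectified), "world_to_cam" (4x4, takes a point from world to camera coordinates). Camera axes: x right, y down, z forward; pixel columns grow to the right and rows downward; lengths in m; the calibration is good to about 2 mm. A picture is of the moment at which its call begins. There is no depth.
- finish_job(): hands the job in; it is judged then, once.
The state is a dict: "clock": time; "q": joint angles; "qd": joint speeds; "joint_torque": joint torques, N m; "tool_pos": TCP position; "eef_rot": TCP orientation; "contact_force": force on the tool from outside, world axes, zero at the start; "moment": the same for the moment, N m; "opening": opening from 0.0 (shut) to 1.0 (fully open); "finger_force": force on a finger pad.
Only numpy, scipy, OpenCV 4.12 (cv2) and the standard library are available. Lean on these libraries where they do the work, as an engineer would, in place of code of your own. Each camera call takes 0.05 s, during which the arm holds its last target. There are 200 camera calls.

TASK

The four specimen pots are checked in: move them from their white case trays into the green holding rack, one pot to a compartment, in the same order from left to right as the trays stand, so that the rack still matches the row of trays. Keep the pots upright, set each down gently so that it stands flat on the floor of its compartment, and leave the wipes canister, the barcode scanner and the label roll where they are.

Things in the scene. Friction and masses are not known exactly. Their poses are not given: they have to be found in the camera images.
- pot_a_mid (a point): centre, half-way up, of specimen pot a: slim, tall universal container, upright round pot of off-white plastic with a paper label and a ribbed red screw lid, like the other three; 84 mm tall, lid 31 mm across and 17 mm high (the lid is its top and widest part), body 27 mm across; closed, 40 to 200 g. Its z axis points to the lid. It starts upright in tray a.
- pot_b_mid (a point): centre, half-way up, of specimen pot b: small, squat pot, upright round pot of off-white plastic with a paper label and a ribbed red screw lid, like the other three; 64 mm tall, lid 46 mm across and 17 mm high (the lid is its top and widest part), body 42 mm across; closed, 40 to 200 g. Its z axis points to the lid. It starts upright in tray b.
- pot_c_mid (a point): centre, half-way up, of specimen pot c: wide, low pot, upright round pot of off-white plastic with a paper label and a ribbed red screw lid, like the other three; 70 mm tall, lid 58 mm across and 17 mm high (the lid is its top and widest part), body 54 mm across; closed, 40 to 200 g. Its z axis points to the lid. It starts upright in tray c.
- pot_d_mid (a point): centre, half-way up, of specimen pot d: large, tall pot, upright round pot of off-white plastic with a paper label and a ribbed red screw lid, like the other three; 86 mm tall, lid 50 mm across and 17 mm high (the lid is its top and widest part), body 46 mm across; closed, 40 to 200 g. Its z axis points to the lid. It starts upright in tray d.
- tray_a: case tray a, in which pot a starts: shallow white tray, fixed, 116 mm along its x by 78 mm along its y, rim 14 mm high; origin at the centre of its underside, inner floor 3 mm above that. The four trays are alike and stand side by side in the carrier, about 100 mm apart, in an order that changes. The pot stands about 18 mm to -x of the tray's centre; at the +x end lies a flat grey tissue cassette (6 mm thick), which stays.
- tray_b: case tray b, in which pot b starts: shallow white tray, fixed, 116 mm along its x by 78 mm along its y, rim 14 mm high; origin at the centre of its underside, inner floor 3 mm above that. The four trays are alike and stand side by side in the carrier, about 100 mm apart, in an order that changes. The pot stands about 18 mm to -x of the tray's centre; at the +x end lies a flat grey tissue cassette (6 mm thick), which stays.
- tray_c: case tray c, in which pot c starts: shallow white tray, fixed, 116 mm along its x by 78 mm along its y, rim 14 mm high; origin at the centre of its underside, inner floor 3 mm above that. The four trays are alike and stand side by side in the carrier, about 100 mm apart, in an order that changes. The pot stands about 18 mm to -x of the tray's centre; at the +x end lies a flat grey tissue cassette (6 mm thick), which stays.
- tray_d: case tray d, in which pot d starts: shallow white tray, fixed, 116 mm along its x by 78 mm along its y, rim 14 mm high; origin at the centre of its underside, inner floor 3 mm above that. The four trays are alike and stand side by side in the carrier, about 100 mm apart, in an order that changes. The pot stands about 18 mm to -x of the tray's centre; at the +x end lies a flat grey tissue cassette (6 mm thick), which stays.
- carrier: low steel carrier that holds the row of four case trays, fixed on the bench: 130 mm along x, 430 mm along y, rim 8 mm high, floor 2 mm thick; origin at the centre of its underside. The trays stand at about y = +150, +50, -50 and -150 mm in it (from the robot's left to its right; its x axis points roughly away from the robot). It lies roughly parallel to the rack, either nearer to the robot than the rack or beyond it.
- rack: green holding rack, fixed on the bench: one row of four equal open-topped compartments along its y axis. Origin at the centre of its underside; 92 mm along x, 324 mm along y. Compartment centres at x = 0 and y = +120, +40, -40, -120 mm (from the robot's left to its right; its x axis points roughly away from the robot), each 84 mm (x) by 76 mm (y) inside, inner floor 4 mm above the origin; walls and dividers 4 mm thick, tops 22 mm above the bench, the two end plates 40 mm.
- wipes: bystander: white round wipes canister, loose, 94 mm across, 169 mm tall, origin at the centre of its underside; leave it where it stands
- scanner: bystander: hand-held barcode scanner lying on the bench, loose, 155 mm long, 68 mm wide, 36 mm high, origin under its middle; leave it where it lies
- label_roll: bystander: roll of blank labels, loose, 84 mm across, 40 mm high, origin at the centre of its underside; leave it where it lies
There are look-alikes about, which are no part of the job. Leave any purple or yellow look-alike of the part that bears pot_c_mid alone.

How it is judged:
By the outcome, as a careful person would: the job done as asked, in the order asked, and still so for the second after the job is handed in, with the robot touching nothing.
It also fails if it takes over 90 s, if anything falls off the work surface, if the arm or the gripper's body presses on something with over 40 N, if the wrist force passes 120 N, or if a joint passes its speed limit or range.

## Working session

There is one attempt and no reset: what is moved stays moved. The work goes in short steps, Python scripts to look and compute and a tool call to move; the robot and the scene stay as the last step left them, time stands still between calls to the robot, and variables do not carry over. Pictures are saved under pics/ and viewed, at most 14 in all, crops included, and the job is handed in when it is done.

Besides the shell and the picture viewer there is one more tool, called after "Request:" as name([rows], argument=value, ...), one row to a line, values as JSON. play_rows: Moves the arm, as the interface text tells. Its arguments: {"type":"object","properties":{"rows":{"type":"array"},"claw":{"type":"number"},"squeeze":{"type":"number"}},"required":["rows"]}

```bash
mkdir -p pics; ls
python3 - <<'E'
from plant import *
import cv2,numpy as np
s=get_state();print({k:np.round(v,3) for k,v in s.items()})
for n in("scene","top"):
    d=snapshot(n);cv2.imwrite(f"pics/{n}0.png",d["pixels"]);np.savez(f"{n}0.npz",**{k:np.array(v) for k,v in d.items()})
    print(n,np.round(d["camera_matrix"],1),d["dist_coeffs"],np.round(d["world_to_cam"],3))
try: print(nose_length)
except Exception as e: print(e)
E
```

```text
pics
{'clock': np.float64(0.0), 'q': array([-1.152,  0.69 , -0.195,  1.566,  0.157,  0.903, -0.215]), 'qd': array([-0.   , -0.001,  0.001,  0.001, -0.002,  0.   ,  0.001]), 'joint_torque': array([-1.0000e-03, -5.2757e+01, -1.2670e+00, -1.5342e+01, -5.3000e-02,
        7.0000e-03,  0.0000e+00]), 'tool_pos': array([0.235, 0.579, 0.404]), 'eef_rot': array([ 0.191,  0.982, -0.001, -0.   ]), 'contact_force': array([-0.424,  0.012,  0.731]), 'moment': array([-0.006, -0.013,  0.014]), 'finger_force': np.float64(0.0), 'opening': np.float64(1.0)}
scene [[452.1   0.  261.2]
 [  0.  452.1 186.7]
 [  0.    0.    1. ]] [0.02251437 0.         0.         0.         0.        ] [[-0.539  0.842 -0.015  0.317]
 [ 0.671  0.418 -0.612 -0.387]
 [-0.509 -0.34  -0.791  1.719]
 [ 0.     0.     0.     1.   ]]
top [[471.1   0.  261.6]
 [  0.  471.1 187.9]
 [  0.    0.    1. ]] [-0.04308453  0.          0.          0.          0.        ] [[-0.031 -0.999 -0.021  0.045]
 [-0.988  0.034 -0.151  0.591]
 [ 0.152  0.016 -0.988  1.797]
 [ 0.     0.     0.     1.   ]]
0.166
```

View pics/scene0.png

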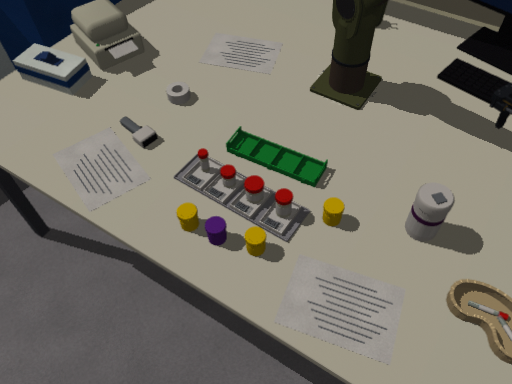

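View pics/top0.png

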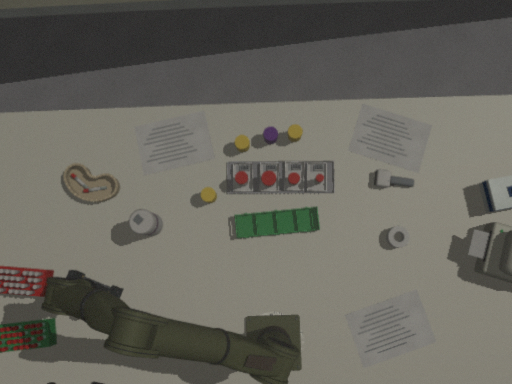

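The scene view shows, from left to right, red-lidded pots a (203,155), b (228,174), c (254,185) and d (284,197). That camera faces the robot. The top view gives the robot's own left-to-right order: d (241,178), c (268,179), b (293,179), a (318,179). The green rack is nearer to the robot, at about (275,223). The purple (270,135) and yellow (242,143; 295,132; 208,195) pots are look-alikes outside the trays. The red-lidded pots in the trays are the ones meant.

```bash
cat > h.py <<'E'
import cv2,numpy as np
def load(n): return np.load(n+".npz")
def norm(d,uv): return cv2.undistortPoints(np.float64(uv).reshape(-1,1,2),d["camera_matrix"],d["dist_coeffs"]).reshape(-1,2)
def plane(d,uv,z):
    W=d["world_to_cam"];R,t=W[:3,:3],W[:3,3];n=norm(d,uv)
    r=np.c_[n,np.ones(len(n))]@R; c=-R.T@t
    return c+r*((z-c[2])/r[:,2])[:,None]
def tri(d1,p1,d2,p2):
    X=cv2.triangulatePoints(d1["world_to_cam"][:3],d2["world_to_cam"][:3],norm(d1,p1).T,norm(d2,p2).T)
    return (X[:3]/X[3]).T
def mask(im,col):
    h=cv2.cvtColor(im,cv2.COLOR_BGR2HSV);H,S,V=cv2.split(h)
    if col=="red": return (((H<8)|(H>172))&(S>150)&(V>70)).astype(np.uint8)
    return ((H>45)&(H<85)&(S>110)&(V>30)).astype(np.uint8)
def blobs(m,box,amin=15):
    k=np.zeros_like(m);x0,y0,x1,y1=box;k[y0:y1,x0:x1]=m[y0:y1,x0:x1]
    n,l,st,c=cv2.connectedComponentsWithStats(k)
    return [(c[i],st[i]) for i in range(1,n) if st[i][4]>=amin],k
E
python3 - <<'E'
from h import *
np.set_printoptions(precision=4,suppress=True)
s,t=load("scene0"),load("top0")
bs,_=blobs(mask(s["pixels"],"red"),(180,130,320,250)); bt,_=blobs(mask(t["pixels"],"red"),(225,150,335,200),8)
bs.sort(key=lambda b:b[0][0]); bt.sort(key=lambda b:-b[0][0])
for b in bs+bt: print(b[0],b[1])
print(tri(s,[b[0] for b in bs],t,[b[0] for b in bt]))
for d,box in((s,(210,110,350,200)),(t,(220,195,330,250))):
    m=mask(d["pixels"],"green");_,k=blobs(m,box);ys,xs=np.nonzero(k)
    r=cv2.minAreaRect(np.c_[xs,ys].astype(np.float32));print(r,cv2.boxPoints(r))
    o=[];
    x0,y0,x1,y1=box
    cv2.imwrite(f"pics/rack_{box[0]}.png",cv2.resize(d["pixels"][y0-30:y1+40,x0-30:x1+10],None,fx=4,fy=4,interpolation=2)[:600,:800])
E
```

```text
[202.2206 152.5735] [198 149  10   9  68]
[227.0861 170.6821] [220 165  16  13 151]
[253.2913 183.315 ] [244 176  20  17 254]
[283.2442 195.871 ] [275 189  18  16 217]
[319.6111 177.5   ] [317 175   6   6  18]
[293.6364 177.9394] [289 174  10   9  66]
[268.374  177.8211] [262 172  14  13 123]
[241.4024 177.3537] [236 172  11  11  82]
[[ 0.6185 -0.1977  0.085 ]
 [ 0.6242 -0.1     0.0649]
 [ 0.627  -0.0021  0.0712]
 [ 0.6295  0.102   0.0858]]
((275.4613342285156, 156.40377807617188), (100.80979919433594, 29.49604034423828), 20.99285125732422) [[223.1185 152.1153]
 [233.6856 124.577 ]
 [327.8041 160.6923]
 [317.2371 188.2305]]
((273.4611511230469, 222.82696533203125), (20.51400375366211, 70.45214080810547), 84.05313110351562) [[237.362  216.2748]
 [307.435  208.9755]
 [309.5603 229.3791]
 [239.4873 236.6784]]
```

View pics/rack_220.png

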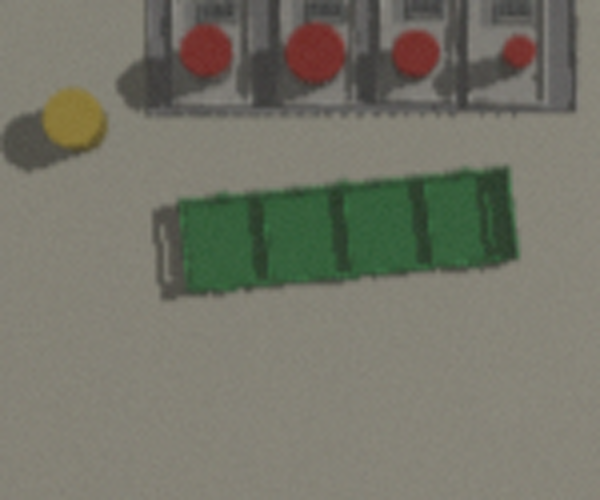

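View pics/rack_210.png

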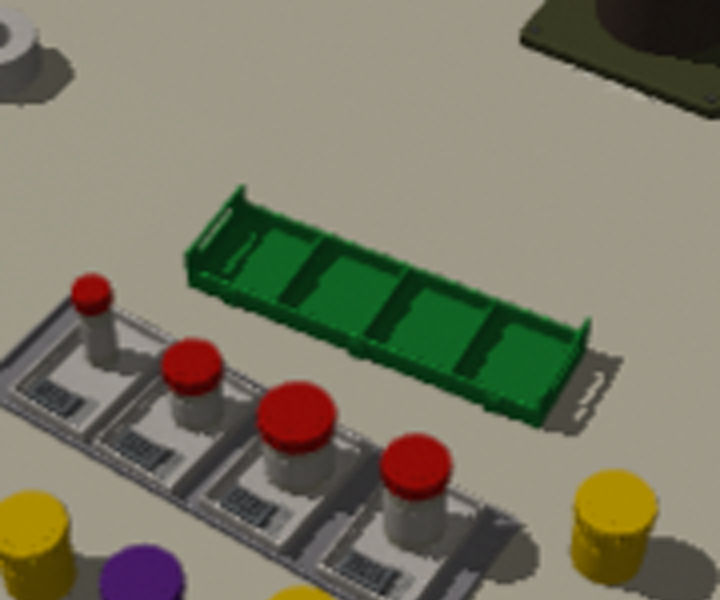

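```bash
cat > rack.py <<'E'
from h import *
np.set_printoptions(precision=4,suppress=True)
s,t=load("scene0"),load("top0")
for d in(s,t): print("cam",-d["world_to_cam"][:3,:3].T@d["world_to_cam"][:3,3])
def gm(im):
    B,G,R=[im[...,i].astype(int) for i in range(3)]
    return ((G>1.35*R)&(G>1.2*B)&(G>15)).astype(np.uint8)
P={}
for nm,d,box in(("s",s,(210,110,350,200)),("t",t,(220,195,330,250))):
    _,k=blobs(gm(d["pixels"]),box);k=cv2.morphologyEx(k,cv2.MORPH_CLOSE,np.ones((3,3)))
    n,l,st,c=cv2.connectedComponentsWithStats(k);i=1+np.argmax(st[1:,4]);ys,xs=np.nonzero(l==i)
    r=cv2.minAreaRect(np.c_[xs,ys].astype(np.float32));b=cv2.boxPoints(r);print(nm,st[i],r);P[nm]=b
    if nm=="t":
        print(b)
        # sides: upper/lower edge per column fit, left/right per row fit
        up=np.array([(x,ys[xs==x].min()-.5) for x in range(xs.min()+8,xs.max()-12)]);lo=np.array([(x,ys[xs==x].max()+.5) for x in range(xs.min()+8,xs.max()-12)])
        U=plane(d,up,.022);L0=plane(d,lo,0.0);L1=plane(d,lo,.022)
        for q in(U,L0,L1): print("x=a*y+b",np.polyfit(q[:,1],q[:,0],1))
        lf=np.array([(xs[ys==y].min()-.5,y) for y in range(ys.min()+10,ys.max()-6)]);rt=np.array([(xs[ys==y].max()+.5,y) for y in range(ys.min()+6,ys.max()-6)])
        for z in(0,.04): print(z,"left",plane(d,lf,z).mean(0),"right",plane(d,rt,z).mean(0))
E
python3 rack.py
```

```text
cam [1.3055 0.4794 1.1279]
cam [ 0.3128 -0.0041  1.8667]
s [ 226  126  101   61 2555] ((275.5079345703125, 155.97988891601562), (101.625244140625, 29.650609970092773), 21.571308135986328)
t [ 235  208   85   30 1891] ((276.6719665527344, 222.0814666748047), (24.080514907836914, 83.09082794189453), 84.38241577148438)
[[234.1475 214.1658]
 [316.8393 206.0322]
 [319.1965 229.9971]
 [236.5047 238.1307]]
x=a*y+b [-0.0641  0.5011]
x=a*y+b [-0.0668  0.4123]
x=a*y+b [-0.0668  0.4111]
0 left [0.4582 0.1358 0.    ] right [ 0.4554 -0.1919  0.    ]
0.04 left [0.4551 0.1328 0.04  ] right [ 0.4524 -0.1879  0.04  ]
```

```bash
cat >> h.py <<'E'
def proj(d,X):
    W=d["world_to_cam"];return cv2.projectPoints(np.float64(X).reshape(-1,1,3),cv2.Rodrigues(W[:3,:3])[0],W[:3,3],d["camera_matrix"],d["dist_coeffs"])[0].reshape(-1,2)
C=np.array([.4583,-.0275]);a=.0655
def rk(x,y,z): return [C[0]+x-a*y,C[1]+y+a*x,z]
E
python3 - <<'E'
from h import *
s,t=load("scene0"),load("top0");o=[]
for d,(x0,y0) in((s,(190,110)),(t,(215,140))):
    im=cv2.resize(d["pixels"][y0:y0+95,x0:x0+150],None,fx=5,fy=5,interpolation=2)
    for p,c in [(rk(0,y,.004),(0,0,255)) for y in(-.12,-.04,.04,.12)]+[(rk(x,y,.04),(255,0,0)) for x in(-.046,.046) for y in(-.162,.162)]+[(p,(255,255,255)) for p in([.6185,-.1977,.089],[.6242,-.1,.069],[.627,-.0021,.075],[.6295,.102,.091])]:
        u=(proj(d,p)[0]-[x0,y0]+.5)*5;cv2.circle(im,tuple(int(v) for v in u),3,c,-1)
    o.append(im)
cv2.imwrite("pics/ov.png",cv2.resize(np.vstack(o),None,fx=.63,fy=.63,interpolation=cv2.INTER_AREA))
from plant import *
print(get_state()["tool_pos"])
E
```

```text
[0.23452321 0.57901371 0.40398688]
```

View pics/ov.png

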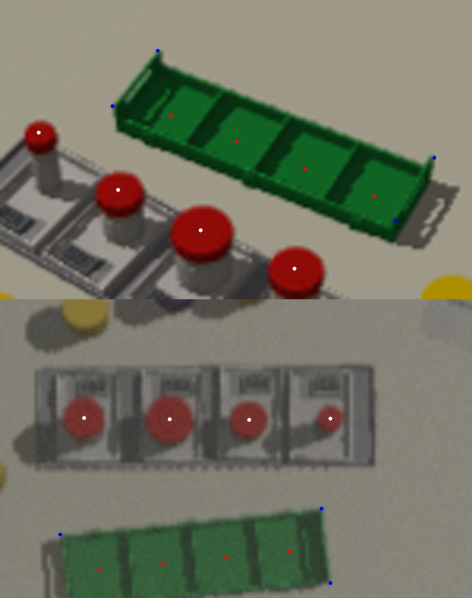

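The projected rack corners and lid centres land on target in both views. Measured lid and rim heights match the text to about 4 mm. Next I write a helper for the move numbers and start with pot d.

```bash
cat > go.py <<'E'
import sys,numpy as np
from scipy.spatial.transform import Rotation as R
from plant import *
# usage: go.py x y z yaw(of tool y axis, optional)
def need(x,y,z,yaw=.05):
    s=get_state();p=np.array(s["tool_pos"]);r=R.from_quat(s["eef_rot"])
    yt=np.array([np.cos(yaw),np.sin(yaw),0]);zt=np.array([0,0,-1.]);rt=R.from_matrix(np.c_[np.cross(yt,zt),yt,zt])
    return np.r_[r.inv().apply(np.array([x,y,z])-p)/.5,(r.inv()*rt).as_rotvec()/.5]
if __name__=="__main__":
    s=get_state();print(round(s["clock"],2),np.round(s["tool_pos"],4),np.round(s["q"],2),round(s["opening"],3))
    a=[float(v) for v in sys.argv[1:]]
    for i in range(0,len(a),3): print(a[i:i+3],np.round(need(*a[i:i+3]),4).tolist())
E
python3 go.py .6295 .102 .40
```

```text
0.1 [0.2345 0.579  0.404 ] [-1.15  0.69 -0.19  1.57  0.16  0.9  -0.22] 0.999
[0.6295, 0.102, 0.4] [-1.0903, -0.5877, 0.0091, -0.0029, 0.0021, 2.272]
```

Request:
play_rows([
  [[-0.6, -0.32, 0, 0, 0, 0.99], [-0.6, -0.32, 0, 0, 0, 0.99], [-0.6, -0.32, 0, 0, 0, 0.99], [-0.6, -0.32, 0, 0, 0, 0.99], [-0.6, -0.32, 0, 0, 0, 0.99], [-0.6, -0.32, 0, 0, 0, 0.99], [-0.6, -0.32, 0, 0, 0, 0.99], [-0.6, -0.32, 0, 0, 0, 0.99], [-0.6, -0.32, 0, 0, 0, 0.99], [-0.6, -0.32, 0, 0, 0, 0.99], [-0.6, -0.32, 0, 0, 0, 0.99], [-0.6, -0.32, 0, 0, 0, 0.99]],
], claw=0, squeeze=20)

```text
clock: 1.1
tool_pos: [0.4512, 0.3203, 0.4046]
eef_rot: [0.424, 0.905, 0.0, -0.001]
contact_force: [0.3, 0.1, -0.3]
opening: 0.998
finger_force: 0.0
```

```bash
python3 go.py .6295 .102 .36
```

```text
1.1 [0.4512 0.3203 0.4046] [-0.64  0.59 -0.1   1.79  0.08  0.77 -0.08] 0.998
[0.6295, 0.102, 0.36] [-0.5638, -0.0052, 0.0881, -0.0015, -0.0035, 1.2885]
```

Request:
play_rows([
  [[-0.564, -0.005, 0.088, 0, 0, 0.99], [-0.564, -0.005, 0.088, 0, 0, 0.99], [-0.564, -0.005, 0.088, 0, 0, 0.99], [-0.564, -0.005, 0.088, 0, 0, 0.99], [-0.564, -0.005, 0.088, 0, 0, 0.99], [-0.564, -0.005, 0.088, 0, 0, 0.99], [-0.564, -0.005, 0.088, 0, 0, 0.99], [-0.564, -0.005, 0.088, 0, 0, 0.99], [-0.564, -0.005, 0.088, 0, 0, 0.99], [-0.564, -0.005, 0.088, 0, 0, 0.99]],
])

```text
clock: 1.93
tool_pos: [0.6296, 0.1025, 0.3604]
eef_rot: [0.633, 0.774, 0.0, -0.001]
contact_force: [-0.2, 1.1, 0.2]
opening: 1.001
finger_force: 0.0
```

```bash
python3 go.py .6295 .102 .2295
```

```text
1.93 [0.6296 0.1025 0.3604] [-0.24  0.75  0.01  1.57 -0.02  0.81 -0.02] 1.001
[0.6295, 0.102, 0.2295] [-0.0016, -0.0002, 0.2618, -0.0021, -0.0048, 0.2993]
```

Request:
play_rows([
  [[-0.001, 0, 0.04, -0.002, -0.005, 0.2], [-0.001, 0, 0.08, -0.002, -0.005, 0.3], [-0.001, 0, 0.12, -0.002, -0.005, 0.3], [-0.001, 0, 0.16, -0.002, -0.005, 0.3], [-0.001, 0, 0.2, -0.002, -0.005, 0.3], [-0.001, 0, 0.23, -0.002, -0.005, 0.3], [-0.001, 0, 0.25, -0.002, -0.005, 0.3], [-0.001, 0, 0.262, -0.002, -0.005, 0.3], [-0.001, 0, 0.262, -0.002, -0.005, 0.3], [-0.001, 0, 0.262, -0.002, -0.005, 0.3]],
])

```text
clock: 2.77
tool_pos: [0.6305, 0.1001, 0.2303]
eef_rot: [0.69, 0.724, 0.0, 0.001]
contact_force: [-0.1, 0.3, 0.0]
opening: 0.998
finger_force: 0.0
```

Request:
play_rows([
  [[0, 0, 0, 0, 0, 0], [0, 0, 0, 0, 0, 0], [0, 0, 0, 0, 0, 0], [0, 0, 0, 0, 0, 0], [0, 0, 0, 0, 0, 0], [0, 0, 0, 0, 0, 0], [0, 0, 0, 0, 0, 0], [0, 0, 0, 0, 0, 0], [0, 0, 0, 0, 0, 0], [0, 0, 0, 0, 0, 0]],
], claw=1, squeeze=20)

```text
clock: 3.6
tool_pos: [0.6306, 0.099, 0.2299]
eef_rot: [0.691, 0.723, -0.0, 0.001]
contact_force: [-0.2, -0.1, 1.9]
opening: 0.557
finger_force: 20.0
```

```bash
python3 go.py .6295 .102 .30 .4504 .0925 .30
python3 - <<'E'
from plant import *
import cv2
d=snapshot("scene");cv2.imwrite("pics/s1.png",cv2.resize(d["pixels"][90:240,170:370],None,fx=4,fy=4,interpolation=2))
E
```

```text
3.6 [0.6306 0.099  0.2299] [-0.25  0.94  0.04  1.65 -0.06  0.56 -0.13] 0.557
[0.6295, 0.102, 0.3] [0.0058, -0.0017, -0.1403, 0.003, 0.0047, -0.0081]
[0.4504, 0.0925, 0.3] [0.0033, -0.3604, -0.1408, 0.003, 0.0047, -0.0081]
```

View pics/s1.png

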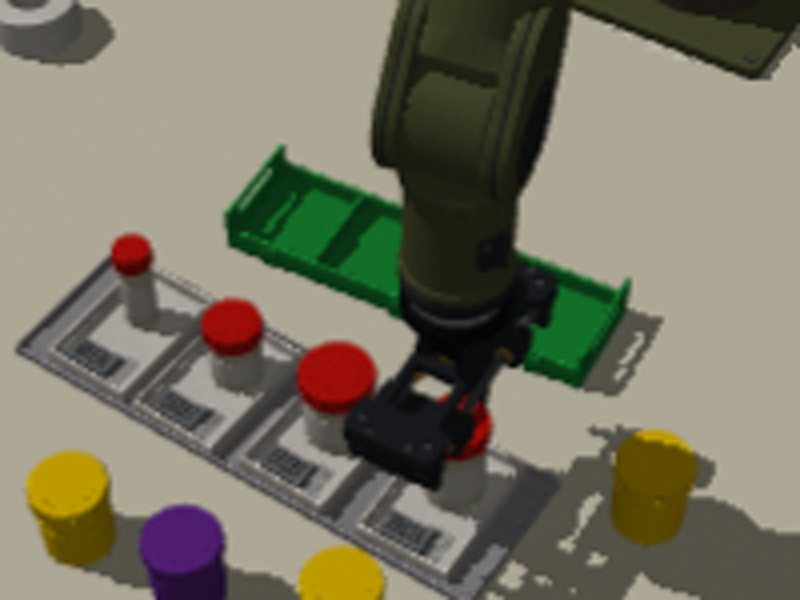

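Pot d is gripped by the lid: opening is about 49 mm against a 50 mm lid. Now I lift it and carry it over.

Request:
play_rows([
  [[0, 0, -0.03, 0, 0, 0], [0, 0, -0.07, 0, 0, 0], [0, 0, -0.11, 0, 0, 0], [0.005, 0, -0.14, 0, 0, 0], [0.005, -0.04, -0.14, 0, 0, 0], [0.005, -0.1, -0.14, 0, 0, 0], [0.006, -0.16, -0.14, 0, 0, 0], [0.007, -0.22, -0.14, 0, 0, 0], [0.008, -0.28, -0.14, 0, 0, 0], [0.008, -0.33, -0.14, 0, 0, 0], [0.008, -0.36, -0.14, 0, 0, 0], [0.008, -0.36, -0.14, 0, 0, 0], [0.008, -0.36, -0.14, 0, 0, 0]],
])

```text
clock: 4.73
tool_pos: [0.4505, 0.0951, 0.2995]
eef_rot: [0.69, 0.723, -0.0, 0.001]
contact_force: [1.1, -0.3, -1.5]
opening: 0.554
finger_force: 20.0
```

```bash
python3 go.py .4504 .0895 .229
```

```text
4.73 [0.4505 0.0951 0.2995] [-0.33  0.67  0.04  2.16 -0.07  0.31 -0.19] 0.554
[0.4504, 0.0895, 0.229] [-0.0108, -0.0009, 0.1411, 0.0028, 0.0045, -0.007]
```

Request:
play_rows([
  [[-0.011, 0, 0, 0, 0, 0], [-0.011, 0, 0.03, 0, 0, 0], [-0.011, 0, 0.06, 0, 0, 0], [-0.011, 0, 0.09, 0, 0, 0], [-0.011, 0, 0.115, 0, 0, 0], [-0.011, 0, 0.125, 0, 0, 0], [-0.011, 0, 0.132, 0, 0, 0], [-0.011, 0, 0.136, 0, 0, 0], [-0.011, 0, 0.138, 0, 0, 0], [-0.011, 0, 0.138, 0, 0, 0]],
])

```text
clock: 5.57
tool_pos: [0.4511, 0.0892, 0.2308]
eef_rot: [0.691, 0.723, -0.0, 0.002]
contact_force: [-0.2, -1.7, -1.2]
opening: 0.558
finger_force: 20.0
```

Request:
play_rows([
  [[0, 0, 0.001, 0, 0, 0], [0, 0, 0.002, 0, 0, 0], [0, 0, 0.003, 0, 0, 0], [0, 0, 0.004, 0, 0, 0], [0, 0, 0.004, 0, 0, 0]],
])

```text
clock: 5.98
tool_pos: [0.4508, 0.0893, 0.2288]
eef_rot: [0.691, 0.723, -0.0, 0.001]
contact_force: [0.9, 0.5, 2.1]
opening: 0.558
finger_force: 20.0
```

Contact shows as a +3 N rise. Release and lift.

Request:
play_rows([
  [[0, 0, 0, 0, 0, 0], [0, 0, 0, 0, 0, 0], [0, 0, 0, 0, 0, 0], [0, 0, 0, 0, 0, 0], [0, 0, 0, 0, 0, 0], [0, 0, -0.03, 0, 0, 0], [0, 0, -0.08, 0, 0, 0], [0, 0, -0.14, 0, 0, 0], [0, 0, -0.16, 0, 0, 0], [0, 0, -0.16, 0, 0, 0]],
], claw=0)

```text
clock: 6.82
tool_pos: [0.4512, 0.0895, 0.3106]
eef_rot: [0.691, 0.723, 0.002, 0.002]
contact_force: [0.5, -0.4, -0.3]
opening: 1.001
finger_force: 0.0
```

```bash
python3 go.py .627 -.0021 .30 .627 -.0021 .2135
```

```text
6.82 [0.4512 0.0895 0.3106] [-0.32  0.65  0.04  2.15 -0.07  0.34 -0.18] 1.001
[0.627, -0.0021, 0.3] [-0.1991, 0.3426, 0.0235, 0.0116, 0.0027, -0.0085]
[0.627, -0.0021, 0.2135] [-0.1989, 0.3416, 0.1965, 0.0116, 0.0027, -0.0085]
```

Request:
play_rows([
  [[-0.03, 0.06, 0, 0, 0, 0], [-0.07, 0.12, 0, 0, 0, 0], [-0.11, 0.18, 0, 0, 0, 0], [-0.14, 0.24, 0, 0, 0, 0], [-0.17, 0.3, 0, 0, 0, 0], [-0.2, 0.342, 0, 0, 0, 0], [-0.2, 0.342, 0, 0, 0, 0], [-0.2, 0.342, 0.03, 0, 0, 0], [-0.2, 0.342, 0.08, 0, 0, 0], [-0.2, 0.342, 0.12, 0, 0, 0], [-0.2, 0.342, 0.15, 0, 0, 0], [-0.2, 0.342, 0.18, 0, 0, 0], [-0.2, 0.342, 0.195, 0, 0, 0], [-0.2, 0.342, 0.195, 0, 0, 0], [-0.2, 0.342, 0.195, 0, 0, 0]],
])

```text
clock: 8.07
tool_pos: [0.6258, -0.0026, 0.2108]
eef_rot: [0.691, 0.723, -0.001, 0.001]
contact_force: [-0.4, 1.1, -0.0]
opening: 0.999
finger_force: 0.0
```

Request:
play_rows([
  [[0, 0, 0, 0, 0, 0], [0, 0, 0, 0, 0, 0], [0, 0, 0, 0, 0, 0], [0, 0, 0, 0, 0, 0], [0, 0, 0, 0, 0, 0], [0, 0, 0, 0, 0, 0], [0, 0, 0, 0, 0, 0], [0, 0, 0, 0, 0, 0]],
], claw=1)

```text
clock: 8.73
tool_pos: [0.6268, -0.0028, 0.212]
eef_rot: [0.691, 0.723, 0.0, 0.002]
contact_force: [1.0, 1.1, 4.6]
opening: 0.64
finger_force: 20.0
```

```bash
python3 go.py .627 -.0021 .28 .4557 .0125 .28
```

```text
8.73 [ 0.6268 -0.0028  0.212 ] [-0.08  0.95  0.02  1.69 -0.02  0.5  -0.  ] 0.64
[0.627, -0.0021, 0.28] [0.0011, 0.001, -0.136, 0.0062, 0.0047, -0.008]
[0.4557, 0.0125, 0.28] [0.046, -0.3399, -0.1371, 0.0062, 0.0047, -0.008]
```

Request:
play_rows([
  [[0, 0, -0.03, 0, 0, 0], [0, 0, -0.07, 0, 0, 0], [0, 0, -0.11, 0, 0, 0], [0, 0, -0.14, 0, 0, 0], [0.005, -0.04, -0.14, 0, 0, 0], [0.01, -0.1, -0.14, 0, 0, 0], [0.02, -0.16, -0.14, 0, 0, 0], [0.03, -0.22, -0.14, 0, 0, 0], [0.035, -0.27, -0.14, 0, 0, 0], [0.04, -0.31, -0.14, 0, 0, 0], [0.045, -0.34, -0.14, 0, 0, 0], [0.045, -0.34, -0.14, 0, 0, 0], [0.045, -0.34, -0.14, 0, 0, 0]],
])

```text
clock: 9.82
tool_pos: [0.455, 0.012, 0.2811]
eef_rot: [0.691, 0.723, -0.001, 0.001]
contact_force: [0.7, -1.4, -1.3]
opening: 0.646
finger_force: 20.0
```

```bash
python3 go.py .4557 .012 .211
```

```text
9.82 [0.455  0.012  0.2811] [-0.14  0.71  0.02  2.18 -0.03  0.25 -0.05] 0.646
[0.4557, 0.012, 0.211] [0.0002, 0.0014, 0.1402, 0.0004, 0.0048, -0.0073]
```

Request:
play_rows([
  [[0, 0.001, 0.03, 0, 0, 0], [0, 0.001, 0.06, 0, 0, 0], [0, 0.001, 0.09, 0, 0, 0], [0, 0.001, 0.115, 0, 0, 0], [0, 0.001, 0.125, 0, 0, 0], [0, 0.001, 0.13, 0, 0, 0], [0, 0.001, 0.133, 0, 0, 0], [0, 0.001, 0.135, 0, 0, 0], [0, 0.001, 0.136, 0, 0, 0], [0, 0.001, 0.136, 0, 0, 0]],
])

```text
clock: 10.65
tool_pos: [0.4561, 0.0118, 0.2136]
eef_rot: [0.691, 0.723, 0.0, 0.002]
contact_force: [0.4, 0.1, -2.0]
opening: 0.647
finger_force: 20.0
```

Request:
play_rows([
  [[0, 0, 0.001, 0, 0, 0], [0, 0, 0.002, 0, 0, 0], [0, 0, 0.002, 0, 0, 0]],
])

```text
clock: 10.9
tool_pos: [0.4559, 0.0119, 0.2123]
eef_rot: [0.691, 0.723, -0.0, 0.001]
contact_force: [0.2, 0.4, -0.7]
opening: 0.645
finger_force: 20.0
```

Request:
play_rows([
  [[0, 0, 0.001, 0, 0, 0], [0, 0, 0.002, 0, 0, 0], [0, 0, 0.002, 0, 0, 0]],
])

```text
clock: 11.15
tool_pos: [0.4558, 0.0119, 0.2111]
eef_rot: [0.691, 0.723, -0.0, 0.001]
contact_force: [0.2, -0.2, -1.8]
opening: 0.647
finger_force: 20.0
```

Request:
play_rows([
  [[0, 0, 0.001, 0, 0, 0], [0, 0, 0.002, 0, 0, 0], [0, 0, 0.002, 0, 0, 0]],
])

```text
clock: 11.4
tool_pos: [0.4558, 0.0119, 0.2109]
eef_rot: [0.691, 0.723, -0.0, 0.001]
contact_force: [-0.8, 0.1, 9.0]
opening: 0.645
finger_force: 20.0
```

Contact shows at 9 N, so I release.

Request:
play_rows([
  [[0, 0, -0.001, 0, 0, 0], [0, 0, -0.001, 0, 0, 0], [0, 0, -0.001, 0, 0, 0], [0, 0, -0.001, 0, 0, 0], [0, 0, -0.001, 0, 0, 0], [0, 0, -0.03, 0, 0, 0], [0, 0, -0.08, 0, 0, 0], [0, 0, -0.14, 0, 0, 0], [0, 0, -0.18, 0, 0, 0], [0, 0, -0.18, 0, 0, 0]],
], claw=0)

```text
clock: 12.23
tool_pos: [0.4565, 0.012, 0.3032]
eef_rot: [0.691, 0.723, 0.002, 0.003]
contact_force: [1.2, 0.2, -0.0]
opening: 1.002
finger_force: 0.0
```

```bash
python3 go.py .6242 -.100 .2075
```

```text
12.23 [0.4565 0.012  0.3032] [-0.14  0.66  0.02  2.17 -0.03  0.31 -0.05] 1.002
[0.6242, -0.1, 0.2075] [-0.2386, 0.3235, 0.1941, 0.0142, 0.0043, -0.0088]
```

Request:
play_rows([
  [[-0.04, 0.06, 0, 0, 0, 0], [-0.08, 0.12, 0, 0, 0, 0], [-0.12, 0.18, 0, 0, 0, 0], [-0.16, 0.23, 0, 0, 0, 0], [-0.2, 0.28, 0, 0, 0, 0], [-0.238, 0.323, 0, 0, 0, 0], [-0.238, 0.323, 0, 0, 0, 0], [-0.238, 0.323, 0.03, 0, 0, 0], [-0.238, 0.323, 0.08, 0, 0, 0], [-0.238, 0.323, 0.12, 0, 0, 0], [-0.238, 0.323, 0.15, 0, 0, 0], [-0.238, 0.323, 0.18, 0, 0, 0], [-0.238, 0.323, 0.192, 0, 0, 0], [-0.238, 0.323, 0.192, 0, 0, 0], [-0.238, 0.323, 0.192, 0, 0, 0]],
])

```text
clock: 13.48
tool_pos: [0.6223, -0.0994, 0.2043]
eef_rot: [0.691, 0.723, -0.001, 0.001]
contact_force: [0.2, -0.4, -0.8]
opening: 0.999
finger_force: 0.0
```

Request:
play_rows([
  [[0, 0, 0, 0, 0, 0], [0, 0, 0, 0, 0, 0], [0, 0, 0, 0, 0, 0], [0, 0, 0, 0, 0, 0], [0, 0, 0, 0, 0, 0], [0, 0, 0, 0, 0, 0], [0, 0, 0, 0, 0, 0], [0, 0, 0, 0, 0, 0], [0, 0, 0, 0, 0, 0]],
], claw=1)

```text
clock: 14.23
tool_pos: [0.623, -0.0996, 0.205]
eef_rot: [0.691, 0.723, 0.0, 0.002]
contact_force: [0.7, 0.1, 2.0]
opening: 0.508
finger_force: 20.0
```

```bash
python3 go.py .6242 -.100 .275 .4609 -.0675 .275
```

```text
14.23 [ 0.623  -0.0996  0.205 ] [ 0.09  0.97 -0.01  1.68  0.02  0.5   0.12] 0.508
[0.6242, -0.1, 0.275] [-0.0012, 0.0026, -0.14, 0.0049, 0.0049, -0.0081]
[0.4609, -0.0675, 0.275] [0.0787, -0.3206, -0.141, 0.0049, 0.0049, -0.0081]
```

Request:
play_rows([
  [[0, 0, -0.03, 0, 0, 0], [0, 0, -0.07, 0, 0, 0], [0, 0, -0.11, 0, 0, 0], [0, 0, -0.14, 0, 0, 0], [0.01, -0.04, -0.14, 0, 0, 0], [0.025, -0.1, -0.14, 0, 0, 0], [0.04, -0.16, -0.14, 0, 0, 0], [0.055, -0.22, -0.14, 0, 0, 0], [0.065, -0.27, -0.14, 0, 0, 0], [0.075, -0.3, -0.14, 0, 0, 0], [0.079, -0.32, -0.14, 0, 0, 0], [0.079, -0.32, -0.14, 0, 0, 0], [0.079, -0.32, -0.14, 0, 0, 0]],
])

```text
clock: 15.32
tool_pos: [0.461, -0.0674, 0.2744]
eef_rot: [0.691, 0.723, -0.0, 0.001]
contact_force: [0.7, -0.0, -0.3]
opening: 0.507
finger_force: 20.0
```

```bash
python3 go.py .4609 -.0675 .204
```

```text
15.32 [ 0.461  -0.0674  0.2744] [ 0.05  0.73 -0.    2.15  0.01  0.26  0.08] 0.507
[0.4609, -0.0675, 0.204] [0.0001, -0.0003, 0.1407, 0.0019, 0.0048, -0.0078]
```

Request:
play_rows([
  [[0, 0, 0.03, 0, 0, 0], [0, 0, 0.06, 0, 0, 0], [0, 0, 0.09, 0, 0, 0], [0, 0, 0.115, 0, 0, 0], [0, 0, 0.125, 0, 0, 0], [0, 0, 0.131, 0, 0, 0], [0, 0, 0.135, 0, 0, 0], [0, 0, 0.138, 0, 0, 0], [0, 0, 0.139, 0, 0, 0], [0, 0, 0.139, 0, 0, 0]],
])

```text
clock: 16.15
tool_pos: [0.4612, -0.0675, 0.2052]
eef_rot: [0.691, 0.723, -0.0, 0.002]
contact_force: [0.6, 0.2, -0.6]
opening: 0.507
finger_force: 20.0
```

Request:
play_rows([
  [[0, 0, 0.001, 0, 0, 0], [0, 0, 0.002, 0, 0, 0], [0, 0, 0.002, 0, 0, 0]],
])

```text
clock: 16.4
tool_pos: [0.461, -0.0675, 0.204]
eef_rot: [0.691, 0.723, -0.0, 0.001]
contact_force: [-0.1, 0.1, -0.9]
opening: 0.504
finger_force: 20.0
```

Request:
play_rows([
  [[0, 0, 0.001, 0, 0, 0], [0, 0, 0.001, 0, 0, 0], [0, 0, 0.001, 0, 0, 0]],
])

```text
clock: 16.65
tool_pos: [0.4611, -0.0676, 0.2038]
eef_rot: [0.691, 0.723, -0.0, 0.002]
contact_force: [0.3, -0.6, 5.2]
opening: 0.505
finger_force: 19.9
```

Request:
play_rows([
  [[0, 0, 0, 0, 0, 0], [0, 0, 0, 0, 0, 0], [0, 0, 0, 0, 0, 0], [0, 0, 0, 0, 0, 0], [0, 0, 0, 0, 0, 0], [0, 0, -0.03, 0, 0, 0], [0, 0, -0.08, 0, 0, 0], [0, 0, -0.14, 0, 0, 0], [0, 0, -0.2, 0, 0, 0], [0, 0, -0.2, 0, 0, 0]],
], claw=0)

```text
clock: 17.48
tool_pos: [0.4619, -0.0676, 0.3074]
eef_rot: [0.691, 0.723, 0.002, 0.004]
contact_force: [-0.1, -0.5, -0.3]
opening: 1.0
finger_force: 0.0
```

```bash
python3 go.py .6185 -.1977 .2275
```

```text
17.48 [ 0.4619 -0.0676  0.3074] [ 0.05  0.66 -0.    2.13  0.01  0.34  0.08] 1.0
[0.6185, -0.1977, 0.2275] [-0.2736, 0.2997, 0.1632, 0.017, 0.0067, -0.0092]
```

Request:
play_rows([
  [[-0.05, 0.05, 0, 0, 0, 0], [-0.1, 0.11, 0, 0, 0, 0], [-0.15, 0.17, 0, 0, 0, 0], [-0.2, 0.22, 0, 0, 0, 0], [-0.24, 0.26, 0, 0, 0, 0], [-0.274, 0.3, 0, 0, 0, 0], [-0.274, 0.3, 0, 0, 0, 0], [-0.274, 0.3, 0.02, 0, 0, 0], [-0.274, 0.3, 0.05, 0, 0, 0], [-0.274, 0.3, 0.09, 0, 0, 0], [-0.274, 0.3, 0.12, 0, 0, 0], [-0.274, 0.3, 0.145, 0, 0, 0], [-0.274, 0.3, 0.16, 0, 0, 0], [-0.274, 0.3, 0.16, 0, 0, 0], [-0.274, 0.3, 0.16, 0, 0, 0]],
])

```text
clock: 18.73
tool_pos: [0.6169, -0.197, 0.2236]
eef_rot: [0.691, 0.723, -0.001, 0.001]
contact_force: [0.8, 0.9, -0.3]
opening: 1.002
finger_force: 0.0
```

Request:
play_rows([
  [[0, 0, 0, 0, 0, 0], [0, 0, 0, 0, 0, 0], [0, 0, 0, 0, 0, 0], [0, 0, 0, 0, 0, 0], [0, 0, 0, 0, 0, 0], [0, 0, 0, 0, 0, 0], [0, 0, 0, 0, 0, 0], [0, 0, 0, 0, 0, 0], [0, 0, 0, 0, 0, 0], [0, 0, 0, 0, 0, 0]],
], claw=1)

```text
clock: 19.57
tool_pos: [0.6171, -0.1974, 0.2239]
eef_rot: [0.691, 0.723, -0.0, 0.001]
contact_force: [-0.0, -0.6, 0.1]
opening: 0.33
finger_force: 20.0
```

```bash
python3 go.py .6185 -.1977 .2975 .4662 -.1475 .2975
```

```text
19.57 [ 0.6171 -0.1974  0.2239] [ 0.26  0.95 -0.03  1.62  0.05  0.57  0.24] 0.33
[0.6185, -0.1977, 0.2975] [-0.0011, 0.0029, -0.1473, 0.0023, 0.0046, -0.008]
[0.4662, -0.1475, 0.2975] [0.1132, -0.2968, -0.1479, 0.0023, 0.0046, -0.008]
```

Request:
play_rows([
  [[0, 0, -0.03, 0, 0, 0], [0, 0, -0.07, 0, 0, 0], [0, 0, -0.11, 0, 0, 0], [0, 0, -0.148, 0, 0, 0], [0.015, -0.04, -0.148, 0, 0, 0], [0.035, -0.1, -0.148, 0, 0, 0], [0.06, -0.16, -0.148, 0, 0, 0], [0.08, -0.21, -0.148, 0, 0, 0], [0.1, -0.26, -0.148, 0, 0, 0], [0.113, -0.297, -0.148, 0, 0, 0], [0.113, -0.297, -0.148, 0, 0, 0], [0.113, -0.297, -0.148, 0, 0, 0]],
])

```text
clock: 20.57
tool_pos: [0.4658, -0.1475, 0.2978]
eef_rot: [0.691, 0.723, -0.0, 0.001]
contact_force: [0.8, -0.6, -0.3]
opening: 0.331
finger_force: 20.0
```

```bash
python3 go.py .4662 -.1475 .223
```

```text
20.57 [ 0.4658 -0.1475  0.2978] [ 0.23  0.7  -0.03  2.07  0.05  0.37  0.2 ] 0.331
[0.4662, -0.1475, 0.223] [0.0004, 0.0007, 0.1496, 0.0022, 0.0047, -0.0075]
```

Request:
play_rows([
  [[0, 0, 0.03, 0, 0, 0], [0, 0, 0.06, 0, 0, 0], [0, 0, 0.09, 0, 0, 0], [0, 0, 0.12, 0, 0, 0], [0, 0, 0.132, 0, 0, 0], [0, 0, 0.139, 0, 0, 0], [0, 0, 0.143, 0, 0, 0], [0, 0, 0.145, 0, 0, 0], [0, 0, 0.147, 0, 0, 0], [0, 0, 0.147, 0, 0, 0]],
])

```text
clock: 21.4
tool_pos: [0.4664, -0.1479, 0.2244]
eef_rot: [0.691, 0.723, -0.0, 0.002]
contact_force: [0.1, -0.5, -1.4]
opening: 0.333
finger_force: 20.0
```

Request:
play_rows([
  [[0, 0, 0.001, 0, 0, 0], [0, 0, 0.002, 0, 0, 0], [0, 0, 0.002, 0, 0, 0]],
])

```text
clock: 21.65
tool_pos: [0.4662, -0.1478, 0.2233]
eef_rot: [0.691, 0.723, -0.0, 0.001]
contact_force: [-0.3, 0.1, -0.4]
opening: 0.33
finger_force: 20.0
```

Request:
play_rows([
  [[0, 0, 0.001, 0, 0, 0], [0, 0, 0.001, 0, 0, 0], [0, 0, 0.001, 0, 0, 0]],
])

```text
clock: 21.9
tool_pos: [0.4663, -0.1478, 0.2227]
eef_rot: [0.691, 0.723, -0.0, 0.001]
contact_force: [-0.1, -0.1, 2.0]
opening: 0.329
finger_force: 20.0
```

Request:
play_rows([
  [[0, 0, 0, 0, 0, 0], [0, 0, 0, 0, 0, 0], [0, 0, 0, 0, 0, 0], [0, 0, 0, 0, 0, 0], [0, 0, 0, 0, 0, 0], [0, 0, -0.03, 0, 0, 0], [0, 0, -0.08, 0, 0, 0], [0, 0, -0.14, 0, 0, 0], [0, 0, -0.2, 0, 0, 0], [0, 0, -0.26, 0, 0, 0], [-0.05, 0, -0.32, 0, 0, 0], [-0.12, 0, -0.36, 0, 0, 0], [-0.2, 0, -0.36, 0, 0, 0], [-0.28, 0, -0.36, 0, 0, 0], [-0.36, 0, -0.36, 0, 0, 0], [-0.42, 0, -0.36, 0, 0, 0], [-0.42, 0, -0.36, 0, 0, 0]],
], claw=0)

```text
clock: 23.32
tool_pos: [0.4734, -0.3647, 0.4029]
eef_rot: [0.694, 0.72, -0.003, 0.003]
contact_force: [0.3, -0.7, 0.1]
opening: 0.998
finger_force: 0.0
```

Run:
```python
from plant import *
import numpy as np,cv2
D={}
for n in("scene","top"):
    d=snapshot(n);np.savez(f"{n}9.npz",**{k:np.array(v) for k,v in d.items()})
    x0,y0=(180,90) if n=="scene" else (190,110)
    D[n]=cv2.resize(d["pixels"][y0:y0+145,x0:x0+160],None,fx=3.5,fy=3.5,interpolation=2)[:,:390 if n=="top" else 560]
cv2.imwrite("pics/end.png",cv2.resize(np.hstack([D["scene"],cv2.resize(D["top"],(390,D["scene"].shape[0]))]),(798,426)))
```

```text
(no output)
```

View pics/end.png

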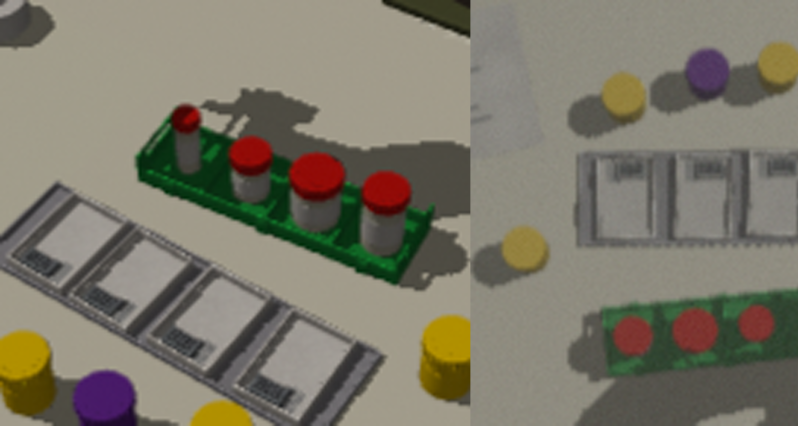

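All four pots stand upright in the rack in the order d, c, b, a, and the trays hold only their cassettes. I'll check the lid heights and then hand in.

Run:
```python
from h import *
s,t=load("scene9"),load("top9")
bs,_=blobs(mask(s["pixels"],"red"),(215,115,335,185)); bt,_=blobs(mask(t["pixels"],"red"),(225,200,335,245),8)
bs.sort(key=lambda b:b[0][0]); bt.sort(key=lambda b:-b[0][0])
print(len(bs),len(bt))
if len(bs)==len(bt): print(np.round(tri(s,[b[0] for b in bs],t,[b[0] for b in bt]),4))
print(np.round([rk(0,y,0)[:2] for y in(-.12,-.04,.04,.12)],4))
```

```text
4 3
[[ 0.4662 -0.1475]
 [ 0.4609 -0.0675]
 [ 0.4557  0.0125]
 [ 0.4504  0.0925]]
```

Run:
```python
from h import *
s=load("scene9");t=load("top9")
bs,_=blobs(mask(s["pixels"],"red"),(215,115,335,185)); bs.sort(key=lambda b:b[0][0])
bt,_=blobs(mask(t["pixels"],"red"),(225,200,335,245),8);bt.sort(key=lambda b:-b[0][0])
print(np.round(tri(s,[b[0] for b in bs[1:]],t,[b[0] for b in bt]),4))
print("a",np.round(plane(s,[bs[0][0]],.084),4),bs[0][1])
from plant import *
print(finish_job())
```

```text
[[ 0.4629 -0.0667  0.0667]
 [ 0.4559  0.0132  0.0724]
 [ 0.4502  0.0933  0.0876]]
a [[ 0.4647 -0.1444  0.084 ]] [239 126   9   7  39]
the job is handed in; nothing more can be done
None
```

All four pots now stand in the rack in tray order (d, c, b, a from the robot's left), and I handed the job in at about 23 s; lid heights for b, c and d were re-measured from two views, but pot a (lid in shadow from above) was checked only in the scene view.

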